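Weigh two counterweights on a balance and seat the heavier in the copy stand

ROBOT

A 6-joint arm with a two-finger parallel gripper is mounted at the origin on the work surface. World frame = base frame: x ahead of the robot, y to its left, z up, the work surface at z = 0. Lengths are in m, angles in rad, forces in N, time in s.
With the tool pointing down it reaches from about 0.275 to 0.975 m from the base axis. Payload 8.4 kg.
Tool frame: the origin (TCP) lies between the finger pads; the fingertips stand 19 mm ahead of it and the grasp point (between the pads) is the TCP; z points along the fingers, x is the direction in which the jaws open and shut, and the axes are right-handed (so a half turn about z gives the same grasp; the last joint's range is limited). The gripper opens to 92 mm and grips with 3 to 60 N. Pads are 20 mm wide; open, the fingers measure 128 mm over their backs; the gripper's body (75 mm by 189 mm) begins 69 mm behind the grasp point.
Start: joints at [1.336, 0.353, 1.633, -0, 1.155, -0.002], TCP at [0.144, 0.608, 0.234] pointing down, gripper open.
Joint ranges: [-2.63, 2.63], [-0.92, 2.1], [0.06, 2.66], [-1.3, 4.44], [0, 2.69], [-3.02, 3.02]. Speed limits (rad/s): [2.22, 2.22, 2.79, 3.14, 3.14, 3.14].

INTERFACE

Orientations are given as [roll, pitch, yaw] about the fixed x, y, z axes, in that order (R = Rz(yaw) Ry(pitch) Rx(roll)).
In Python, from cell import read_state, snapshot, get_calibration, job_done gives the robot as it stands.
- The arm moves only by the tool arm_command, never from a script. Its argument "commands" is a list of rows, each an object with "linear": the shift along the tool's x, y, z in m, a list of three; "turn": the turn about the tool's z in degrees. In form: [{"linear": [tx, ty, tz], "turn": turn}, ...]. A call has 1 to 8 rows; each row is the pose to reach, as a shift and turn from the pose commanded when the call began, along the tool's axes at that moment; what a row does not reach only later rows make up. A row lasts 1/12 s, in which the tool goes at most 41.7 mm and 7.16 degrees, less where a joint would pass 70% of its speed; a pose out of reach is approached as far as the arm can. A call with a gripper value outside its range is refused whole. "jaw" is the finger opening in m, from 0 to 0.0919, set as the call begins (left out, the last holds). The fingers move at their own pace and stop on an object; "newtons" is the grip in N (left out, the last holds). Time passes only in rows, so rows that repeat a pose let the fingers close. It gives the time, the measured TCP pose, the force and the opening at its end, in the units of the state.
- read_state(): the state, without advancing time (a new reading comes with each control period).
- snapshot(name): name is "side" or "top"; returns (picture, depth): 400x640x3 uint8, red, green, blue; 400x640 float32, m along the optical axis (not along the pixel's ray), 0 where there is no reading.
- get_calibration(name): a dict with "fx", "fy", "cx", "cy" (pixels), "xyz" and "orientation" of the camera in the world. Camera axes: x right, y down, z forward; pixel columns grow to the right and rows downward; lengths in m; the calibration is good to about 2 mm. A picture is of the moment at which its call begins. get_calibration takes no time and is no camera call.
- job_done(): hands the job in, once; it reports no verdict.
The state is a dict: "t": time; "joint_pos": joint angles; "joint_velocities": joint speeds; "effort": joint torques, N m; "position": TCP position; "tcp_rot": TCP orientation; "force": force on the tool from outside, world axes, zero at the start; "torque": the same for the moment, N m; "grip_width": opening from 0.0 (shut) to 1.0 (fully open).
Only numpy, scipy, OpenCV 4.12 (cv2) and the standard library are available. Lean on these libraries where they do the work, as an engineer would, in place of code of your own. Each camera call takes 0.05 s, during which the arm holds its last target.

TASK

Find out which of the two look-alike steel counterweights is the heavier: stand one on each pan of the balance, let go and let it tip. Then take the heavier one off the lower pan and seat it upright and fully home in the round socket of the copy stand's foot, leaving the lighter one standing on its pan. The socket plate slides and is locked somewhere along its track, so feel for the hole; do it gently, never pressing hard on the balance or the stand, tip neither weight over and leave the other things on the table alone.

Things in the scene. Friction and masses are not known exactly. Their poses are not given: they have to be found in the camera images.
- weight_a_center (a point): one of two look-alike bare steel cylinders, 36 mm in diameter and 60 mm tall, standing upright on the table; both feet and tops are bevelled 2 mm. They differ only in mass (each 0.18 to 0.66 kg, unknown; either may be the heavier). This point is its centre, 30 mm above its underside; z is its axis
- weight_b_center (a point): one of two look-alike bare steel cylinders, 36 mm in diameter and 60 mm tall, standing upright on the table; both feet and tops are bevelled 2 mm. They differ only in mass (each 0.18 to 0.66 kg, unknown; either may be the heavier). This point is its centre, 30 mm above its underside; z is its axis
- beam (a joint): tilt of the balance's beam, rad: 0 level, positive when the left pan (+y side) is down, negative when the right pan is down, stops at about +0.06 and -0.06. No spring: with both pans loaded it swings to the heavier side and stays at that stop (read the side once it is past 0.04 and still); nearly equal weights take a few seconds. Empty, it stays where it is
- balance: equal-arm table balance, grey base 110 x 170 mm with a beam along its y axis and a pan 110 mm to each side; fixed to the table. Origin at the centre of its underside, y towards the left pan, z up
- pan_left_top (a point): centre of the upper surface (inside floor) of the left pan, the one on the balance's +y side: a steel dish 92 mm across, floor 80 mm across, with a rim 6 mm high, about 98 mm above the table when the beam is level. The pan stays level and moves up and down with the beam, about 7 mm each way, quite freely; nothing stands above the pans
- pan_right_top (a point): centre of the upper surface (inside floor) of the right pan, the one on the balance's -y side: a steel dish 92 mm across, floor 80 mm across, with a rim 6 mm high, about 98 mm above the table when the beam is level. The pan stays level and moves up and down with the beam, about 7 mm each way, quite freely; nothing stands above the pans
- stand: foot of a copy stand, fixed: dark steel slab 220 x 120 mm, 12 mm thick, a thin post 98 mm from the origin along x, clamp on top to 207 mm height. Origin on the underside, x along the slab to the post, z up. Between two guides lies an aluminium socket plate 90 x 90 x 16 mm (top 28 mm above the table) with one through-hole 39 mm wide at its middle; a weight fully home stands 16 mm deep, on the slab
- socket_mark (a point): reference point near the near end of the socket plate's track, on its centre line, at the height of the plate's top; axes as the stand's. The hole's centre lies 5 to 25 mm from here along +x, not measured: the plate is locked there by friction (80 N), so feel for the hole. A weight standing between here and the hole is on the plate's flat top
- water_bottle: bystander: clear water bottle, 62 mm in diameter, 190 mm tall, origin at the centre of its underside
- tablet: bystander: black tablet lying flat with a print on it, 170 x 240 x 12 mm, origin at the centre of its underside
- tape_roll: bystander: roll of masking tape lying flat, 90 mm across, 24 mm high, origin at the centre of its underside
- eraser: bystander: whiteboard eraser, 50 x 130 x 34 mm, origin at the centre of its underside
Not all that is in view belongs to the job. Leave any red look-alike of the part that bears weight_b_center alone.

How it is judged:
By the outcome, as a careful person would: the job done as asked, in the order asked, and still so for the second after the job is handed in, with the robot touching nothing.
It also fails if it takes over 70 s, if anything falls off the work surface, if the arm or the gripper's body presses on something with over 40 N, if the wrist force passes 120 N, or if a joint passes its speed limit or range.

## Working session

There is one attempt and no reset: what is moved stays moved. The work goes in short steps, Python scripts to look and compute and a tool call to move; the robot and the scene stay as the last step left them, time stands still between calls to the robot, and variables do not carry over. Pictures are saved under pics/ and viewed, and the job is handed in when it is done.

Besides the shell and the picture viewer there is one more tool, called after "Request:" by a JSON object that holds its "method" and its "body", one argument or row to a line. arm_command: Moves the arm, as the interface text tells. Its arguments: {"type":"object","properties":{"commands":{"type":"array","items":{"type":"object","properties":{"linear":{"type":"array","items":{"type":"number"}},"turn":{"type":"number"}}}},"jaw":{"type":"number"},"newtons":{"type":"number"}},"required":["commands"]}

```bash
mkdir -p pics; ls; cat > h.py <<'E'
import numpy as np, cv2
from scipy.spatial.transform import Rotation as R
from cell import read_state, snapshot, get_calibration, job_done
def cam(n):
    c=get_calibration(n); o=c["orientation"]
    return c, R.from_euler('xyz',o).as_matrix(), np.array(c["xyz"])
def ray(n,u,v,z):
    c,M,p=cam(n); d=M@np.array([(u-c["cx"])/c["fx"],(v-c["cy"])/c["fy"],1.]); return p+d*(z-p[2])/d[2]
def cloud(n,dep):
    c,M,p=cam(n); v,u=np.mgrid[:400,:640]
    P=np.stack([(u-c["cx"])/c["fx"]*dep,(v-c["cy"])/c["fy"]*dep,dep],-1)
    W=P@M.T+p; W[dep==0]=np.nan; return W
def proj(n,X):
    c,M,p=cam(n); q=M.T@(np.array(X)-p); return q[0]/q[2]*c["fx"]+c["cx"], q[1]/q[2]*c["fy"]+c["cy"]
E
python3 - <<'E'
from h import *
s=read_state()
for k in s: print(k,np.round(s[k],4))
for n in("side","top"):
    print(n,get_calibration(n))
    a,d=snapshot(n); cv2.imwrite(f"pics/{n}0.png",a[:,:,::-1]); np.savez(f"{n}0.npz",a=a,d=d)
E
```

```text
pics
t 0.0
joint_pos [ 1.3356  0.3536  1.6342  0.      1.1552 -0.0024]
joint_velocities [-0.0007 -0.002  -0.001  -0.001  -0.0003  0.0011]
effort [-2.10000e-03 -5.93825e+01 -3.34213e+01  6.96000e-02  2.32000e-02
 -0.00000e+00]
position [0.1441 0.6077 0.2329]
tcp_rot [-3.1416e+00  1.4000e-03  1.3380e+00]
force [-0.1565 -0.6534  0.7534]
torque [ 0.05   -0.0264 -0.0156]
grip_width 0.9978
side {'fx': 385.51026679397006, 'fy': 385.51026679397006, 'cx': 320.9846122056081, 'cy': 208.52631709212307, 'xyz': array([ 0.0106021 , -0.53023372,  0.8860561 ]), 'orientation': array([-2.35288081, -0.00842422, -0.79929306])}
top {'fx': 501.90362222777736, 'fy': 501.90362222777736, 'cx': 314.0533960436871, 'cy': 191.88424530654902, 'xyz': array([0.38811132, 0.04779385, 1.74106521]), 'orientation': array([-3.01948962e+00,  2.75177077e-03, -1.58004951e+00])}
```

View pics/side0.png

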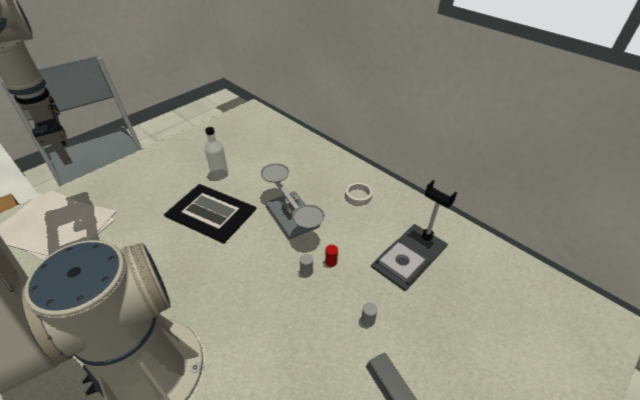

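View pics/top0.png

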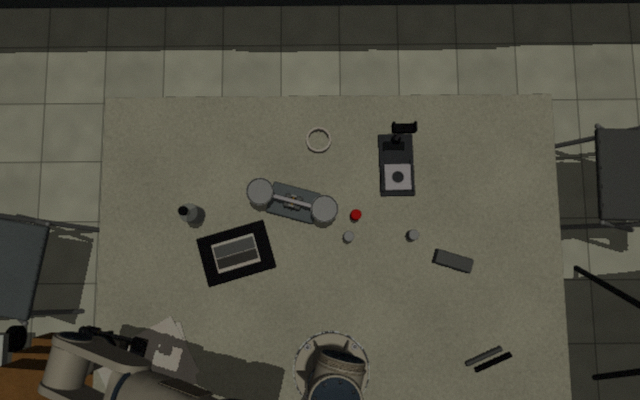

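The side view shows grey cylinders at about (306,264) and (369,314), with a red one at (331,255). In the top view the greys are at (348,237) and (412,235), and the red one is at (356,215). The things that could be taken for a weight are those three: the greys are the weights and the red is the decoy. The balance pans are at top (260,192) and (323,209), and the socket hole is at (398,177).

```bash
python3 - <<'E'
from h import *
t=np.load("top0.npz");s=np.load("side0.npz")
a=cv2.resize(t["a"][110:260,230:490],None,fx=3,fy=3,interpolation=cv2.INTER_CUBIC)
cv2.imwrite("pics/top0c.png",cv2.convertScaleAbs(a[:,:,::-1],alpha=1.5))
a=cv2.resize(s["a"][150:340,250:460],None,fx=3,fy=3,interpolation=cv2.INTER_CUBIC)
cv2.imwrite("pics/side0c.png",a[:,:,::-1])
W=cloud("top",t["d"])
for n,(u,v) in dict(A=(348,237),B=(412,235),red=(356,215),pl=(260,192),pr=(323,209),plate=(388,187),hole=(398,177),table=(300,260),slab=(385,152)).items(): print(n,np.round(W[v,u],4))
Ws=cloud("side",s["d"])
for n,(u,v) in dict(A=(306,259),B=(369,309),red=(331,250),pl=(275,174),pr=(309,216),plate=(390,260),hole=(402,260),table=(300,330)).items(): print('s',n,np.round(Ws[v,u],4))
E
```

```text
A [ 0.4416 -0.0613  0.0609]
B [ 0.4464 -0.2757  0.0566]
red [ 0.5152 -0.0897  0.0573]
pl [0.5903 0.2281 0.1046]
pr [0.5328 0.0216 0.0985]
plate [ 0.6128 -0.204   0.0284]
hole [ 0.6501 -0.2426  0.0096]
table [0.3664 0.101  0.0021]
slab [ 0.7392 -0.1996  0.0095]
s A [ 0.4449 -0.0615  0.061 ]
s B [ 0.4469 -0.2773  0.0594]
s red [ 0.5141 -0.0884  0.0616]
s pl [0.5901 0.2274 0.1017]
s pr [0.5387 0.0217 0.0975]
s plate [ 0.6229 -0.2127  0.0298]
s hole [ 0.658  -0.2313  0.0142]
s table [ 0.3123 -0.1749  0.0018]
```

View pics/top0c.png

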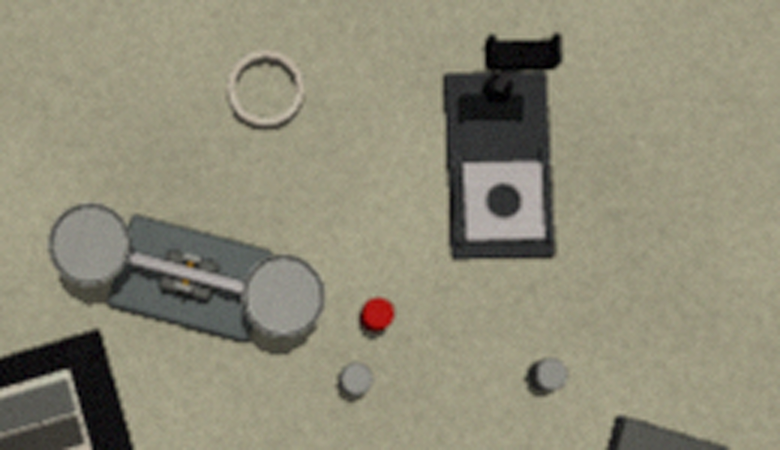

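View pics/side0c.png

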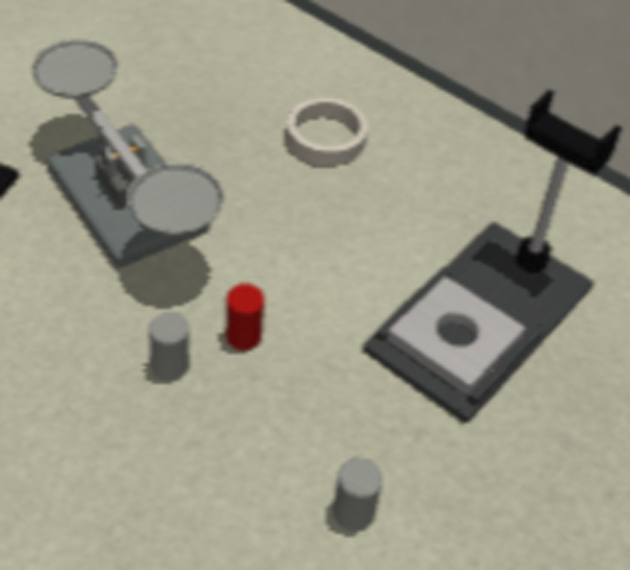

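The close crops confirm it: two plain grey steel cylinders and a red decoy, which I'll leave. Next I'll measure them accurately.

```bash
python3 - <<'E'
from h import *
D={n:np.load(n+"0.npz") for n in("top","side")}
G={n:cv2.cvtColor(D[n]["a"],cv2.COLOR_RGB2GRAY).astype(float) for n in D}
obj=dict(A=((.443,-.061),.02,.06),B=((.447,-.277),.02,.06),red=((.515,-.089),.02,.06),pl=((.59,.228),.055,.1),pr=((.536,.022),.055,.1))
for n in D:
    W=cloud(n,D[n]["d"])
    for k,(c,r,z) in obj.items():
        m=(np.hypot(W[...,0]-c[0],W[...,1]-c[1])<r+.02)&(W[...,2]>z-.012)&(W[...,2]<z+.015)
        m=m.astype(np.uint8)
        nc,l,st,ce=cv2.connectedComponentsWithStats(m); i=1+np.argmax(st[1:,4])
        cs,_=cv2.findContours((l==i).astype(np.uint8),0,1); 
        e=cv2.fitEllipse(max(cs,key=len))
        zz=np.nanmedian(W[...,2][l==i])
        P=ray(n,*e[0],z if k in 'AB' or k=='red' else zz)
        print(n,k,np.round(e[0],1),np.round(e[1],1),'z',round(zz,4),'cen',np.round(ray(n,*ce[i],z)[:2],4),np.round(P,4),st[i,4])
    # plate: bright region
    m=(abs(W[...,0]-.65)<.07)&(abs(W[...,1]+.235)<.07)&(abs(W[...,2]-.025)<.02)
    lo,hi=np.nanpercentile(G[n][m],[10,80]);th=(lo+hi)/2
    b=(m&(G[n]>th)).astype(np.uint8)
    cs,h=cv2.findContours(b,cv2.RETR_CCOMP,cv2.CHAIN_APPROX_NONE)
    for j,cc in enumerate(cs):
        if len(cc)<8: continue
        if h[0][j][3]>=0:
            e=cv2.fitEllipse(cc); print(n,'hole',e,np.round(ray(n,*e[0],.028),4))
        else:
            P=np.array([ray(n,*q[0],.028)[:2] for q in cc],np.float32); print(n,'plate',cv2.minAreaRect(P*1000))
    m=(abs(W[...,0]-.68)<.15)&(abs(W[...,1]+.235)<.1)&(W[...,2]>.007)&(W[...,2]<.035)
    P=(W[m][:,:2]*1000).astype(np.float32); print(n,'slab',cv2.minAreaRect(P))
E
```

```text
top A [348.8 235.4] [ 9.7 10.2] z 0.0593 cen [ 0.4467 -0.064 ] [ 0.4469 -0.064   0.06  ] 90
top B [413.8 233.9] [10.  10.4] z 0.0594 cen [ 0.4498 -0.281 ] [ 0.4498 -0.281   0.06  ] 94
top red [356.1 213.8] [ 9.8 10. ] z 0.0606 cen [ 0.5191 -0.0898] [ 0.5191 -0.0898  0.06  ] 90
top pl [259.9 190.5] [26.5 26.8] z 0.0989 cen [0.5959 0.2289] [0.596  0.229  0.0989] 593
top pr [324.4 207.8] [26.6 27.1] z 0.0979 cen [0.5365 0.0168] [0.5367 0.0168 0.0979] 599
top plate ((650.276611328125, -294.7745361328125), (1.671910285949707e-05, 20.944055557250977), 88.08120727539062)
top plate ((649.2134399414062, -237.6954803466797), (91.98991394042969, 87.23542785644531), 89.44966125488281)
top hole ((397.3990173339844, 176.33546447753906), (12.107407569885254, 12.850143432617188), 127.44554901123047) [ 0.6497 -0.2375  0.028 ]
top plate ((690.5291137695312, -294.396728515625), (7.683657169342041, 7.898247718811035), 62.120243072509766)
top slab ((678.0548706054688, -234.566650390625), (295.220703125, 199.1206512451172), 0.367219477891922)
side A [305.4 260.1] [12.8 13.1] z 0.0604 cen [ 0.4416 -0.0624]
[... 275 characters left out ...]
 0.237 ] [0.594  0.2362 0.1009] 443
side pr [307.6 215.8] [23.3 31.2] z 0.0992 cen [0.5348 0.0234] [0.5354 0.024  0.0992] 606
side plate ((607.0839233398438, -179.6341094970703), (19.079275131225586, 9.357929229736328e-06), 2.433321952819824)
side plate ((650.1072998046875, -234.1854705810547), (92.07190704345703, 91.5982894897461), 0.4098897874355316)
side hole ((402.0, 259.5), (11.176202774047852, 14.615303039550781), 103.81477355957031) [ 0.6492 -0.2349  0.028 ]
side plate ((673.2864990234375, -178.9739227294922), (50.80540466308594, 2.3245811462402344e-05), 2.3745315074920654)
side slab ((707.241943359375, -222.99374389648438), (249.50515747070312, 141.4350128173828), 1.9423860311508179)
```

Request:
{"method": "arm_command", "body": {
  "commands": [
    {"linear": [-0.583,0.447,0],"turn": -13.3},
    {"linear": [-0.583,0.447,0],"turn": -13.3},
    {"linear": [-0.583,0.447,0],"turn": -13.3},
    {"linear": [-0.583,0.447,0],"turn": -13.3},
    {"linear": [-0.583,0.447,0],"turn": -13.3},
    {"linear": [-0.583,0.447,0],"turn": -13.3},
    {"linear": [-0.583,0.447,0],"turn": -13.3},
    {"linear": [-0.583,0.447,0],"turn": -13.3}
  ],
  "jaw": 0.07,
  "newtons": 30
}}

```text
t: 0.77
position: [0.2806, 0.302, 0.2334]
tcp_rot: [-3.142, 0.0, 1.571]
force: [0.8, -0.8, 0.4]
grip_width: 0.763
```

Request:
{"method": "arm_command", "body": {
  "commands": [
    {"linear": [-0.365,0.164,0],"turn": 0},
    {"linear": [-0.365,0.164,0],"turn": 0},
    {"linear": [-0.365,0.164,0],"turn": 0},
    {"linear": [-0.365,0.164,0],"turn": 0},
    {"linear": [-0.365,0.164,0],"turn": 0},
    {"linear": [-0.365,0.164,0],"turn": 0},
    {"linear": [-0.365,0.164,0],"turn": 0},
    {"linear": [-0.365,0.164,0],"turn": 0}
  ]
}}

```text
t: 1.43
position: [0.4171, -0.0024, 0.2337]
tcp_rot: [3.141, -0.0, 1.57]
force: [1.0, 1.1, -0.4]
grip_width: 0.763
```

Request:
{"method": "arm_command", "body": {
  "commands": [
    {"linear": [-0.061,0.027,0],"turn": 0},
    {"linear": [-0.061,0.027,0],"turn": 0},
    {"linear": [-0.061,0.027,0.1],"turn": 0},
    {"linear": [-0.061,0.027,0.1],"turn": 0},
    {"linear": [-0.061,0.027,0.1],"turn": 0},
    {"linear": [-0.061,0.027,0.1],"turn": 0},
    {"linear": [-0.061,0.027,0.1],"turn": 0}
  ]
}}

```text
t: 2.02
position: [0.4432, -0.0611, 0.1331]
tcp_rot: [-3.139, -0.0, 1.57]
force: [0.0, 0.2, 0.1]
grip_width: 0.761
```

```bash
cat > look.py <<'E'
import sys
from h import *
n,x,y,z,name=sys.argv[1],*map(float,sys.argv[2:5]),sys.argv[5]
a,d=snapshot(n); np.savez(name+".npz",a=a,d=d)
u,v=map(int,proj(n,(x,y,z))); print(u,v)
u0=max(0,min(540,u-50)); v0=max(0,min(325,v-37))
c=cv2.resize(a[v0:v0+75,u0:u0+100],None,fx=6,fy=6,interpolation=cv2.INTER_CUBIC)
cv2.imwrite(f"pics/{name}.png",cv2.convertScaleAbs(c[:,:,::-1],alpha=1.4 if n=="top" else 1)); print("crop origin",u0,v0)
s=read_state(); print(round(s["t"],2),np.round(s["position"],4),np.round(s["force"],1))
E
python3 look.py side .445 -.063 .06 s1
```

```text
306 259
crop origin 256 222
2.07 [ 0.4443 -0.0612  0.1343] [ 0.3 -0.   0.7]
```

View pics/s1.png

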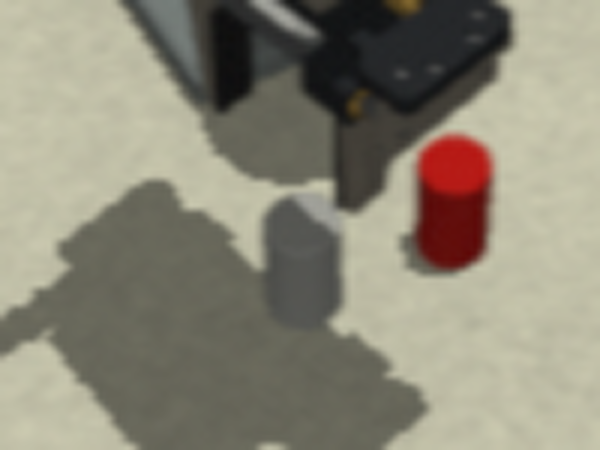

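The crop shows the grey weight at (303,225), between and below the two fingers, with the red one clear at (455,165). I'll descend and grip.

Request:
{"method": "arm_command", "body": {
  "commands": [
    {"linear": [-0.001,0,0.035],"turn": 0},
    {"linear": [-0.001,0,0.07],"turn": 0},
    {"linear": [-0.001,0,0.088],"turn": 0},
    {"linear": [-0.001,0,0.088],"turn": 0}
  ]
}}

```text
t: 2.4
position: [0.4432, -0.0619, 0.0444]
tcp_rot: [-3.139, -0.0, 1.571]
force: [-1.2, 0.7, 0.1]
grip_width: 0.762
```

Request:
{"method": "arm_command", "body": {
  "commands": [
    {"linear": [0,0,0],"turn": 0},
    {"linear": [0,0,0],"turn": 0},
    {"linear": [0,0,0],"turn": 0},
    {"linear": [0,0,0],"turn": 0},
    {"linear": [0,0,0],"turn": 0}
  ],
  "jaw": 0.02,
  "newtons": 30
}}

```text
t: 2.82
position: [0.4447, -0.0623, 0.0467]
tcp_rot: [3.139, 0.0, 1.57]
force: [-0.7, 0.1, 0.2]
grip_width: 0.42
```

Request:
{"method": "arm_command", "body": {
  "commands": [
    {"linear": [0,0,0],"turn": 0},
    {"linear": [0,0,0],"turn": 0},
    {"linear": [0,0,-0.02],"turn": 0},
    {"linear": [0,0,-0.05],"turn": 0},
    {"linear": [0,0,-0.09],"turn": 0},
    {"linear": [0,0,-0.13],"turn": 0},
    {"linear": [0,0,-0.15],"turn": 0},
    {"linear": [0,0,-0.15],"turn": 0}
  ]
}}

```text
t: 3.48
position: [0.4462, -0.0625, 0.1997]
tcp_rot: [3.134, 0.001, 1.57]
force: [1.8, -0.5, -7.6]
grip_width: 0.386
```

Request:
{"method": "arm_command", "body": {
  "commands": [
    {"linear": [0.03,0.033,0],"turn": 0},
    {"linear": [0.06,0.066,0],"turn": 0},
    {"linear": [0.0815,0.089,0],"turn": 0},
    {"linear": [0.0815,0.089,0.0],"turn": 0},
    {"linear": [0.0815,0.089,0.015],"turn": 0},
    {"linear": [0.0815,0.089,0.03],"turn": 0},
    {"linear": [0.0815,0.089,0.03],"turn": 0},
    {"linear": [0.0815,0.089,0.03],"turn": 0}
  ]
}}

```text
t: 4.15
position: [0.5309, 0.0192, 0.1632]
tcp_rot: [-3.136, 0.0, 1.57]
force: [-0.1, 0.5, -5.8]
grip_width: 0.386
```

```bash
python3 look.py side .535 .019 .11 s2;python3 look.py top .535 .019 .11 t2
```

```text
308 214
crop origin 258 177
4.2 [0.5319 0.0191 0.1643] [ 0.3  0.1 -5.9]
323 208
crop origin 273 171
4.25 [0.5326 0.0191 0.1652] [ 0.8 -0.2 -5.9]
```

View pics/s2.png

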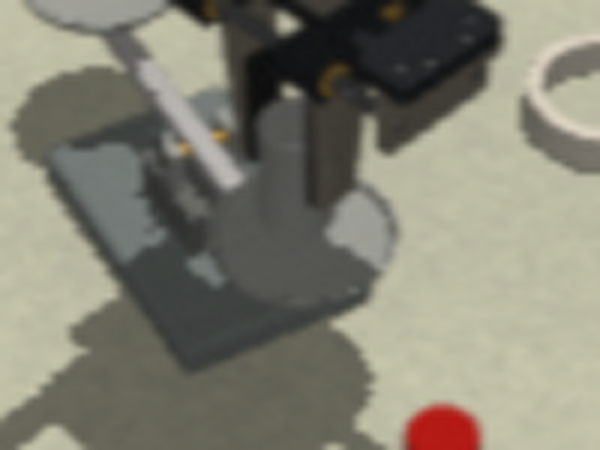

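The weight foot is at crop (280,225), inside the dish whose centre is at (303,240), so it is well within the floor. I'll lower it gently.

Request:
{"method": "arm_command", "body": {
  "commands": [
    {"linear": [0,0.003,0.007],"turn": 0},
    {"linear": [0,0.003,0.013],"turn": 0},
    {"linear": [0,0.003,0.018],"turn": 0},
    {"linear": [0,0.003,0.02],"turn": 0},
    {"linear": [0,0.003,0.022],"turn": 0},
    {"linear": [0,0.003,0.022],"turn": 0}
  ]
}}

```text
t: 4.75
position: [0.5357, 0.0192, 0.1432]
tcp_rot: [-3.141, 0.0, 1.57]
force: [0.0, -0.5, -6.1]
grip_width: 0.383
```

Request:
{"method": "arm_command", "body": {
  "commands": [
    {"linear": [0,0,0.002],"turn": 0},
    {"linear": [0,0,0.004],"turn": 0},
    {"linear": [0,0,0.004],"turn": 0}
  ]
}}

```text
t: 5.0
position: [0.5359, 0.0193, 0.1394]
tcp_rot: [-3.141, -0.0, 1.57]
force: [0.1, 0.6, -6.4]
grip_width: 0.379
```

Request:
{"method": "arm_command", "body": {
  "commands": [
    {"linear": [0,0,0.002],"turn": 0},
    {"linear": [0,0,0.003],"turn": 0},
    {"linear": [0,0,0.003],"turn": 0}
  ]
}}

```text
t: 5.25
position: [0.5364, 0.0193, 0.1377]
tcp_rot: [3.141, -0.0, 1.57]
force: [-4.1, 0.5, 6.2]
grip_width: 0.387
```

Contact with the pan at its stop. Easing back slightly and releasing.

Request:
{"method": "arm_command", "body": {
  "commands": [
    {"linear": [0,0,-0.001],"turn": 0},
    {"linear": [0,0,-0.001],"turn": 0}
  ]
}}

```text
t: 5.42
position: [0.5362, 0.0192, 0.1379]
tcp_rot: [3.141, -0.0, 1.57]
force: [-1.5, 0.4, -1.2]
grip_width: 0.385
```

Request:
{"method": "arm_command", "body": {
  "commands": [
    {"linear": [0,0,0],"turn": 0},
    {"linear": [0,0,0],"turn": 0},
    {"linear": [0,0,0],"turn": 0},
    {"linear": [0,0,0],"turn": 0},
    {"linear": [0,0,-0.02],"turn": 0},
    {"linear": [0,0,-0.05],"turn": 0},
    {"linear": [0,0,-0.09],"turn": 0},
    {"linear": [0,0,-0.09],"turn": 0}
  ],
  "jaw": 0.07
}}

```text
t: 6.08
position: [0.5396, 0.0194, 0.2343]
tcp_rot: [3.132, -0.0, 1.57]
force: [2.6, -0.0, 0.4]
grip_width: 0.764
```

```bash
python3 look.py side .535 .019 .11 s3
```

```text
308 214
crop origin 258 177
6.13 [0.5386 0.0193 0.2315] [ 0.6 -0.2 -1.2]
```

View pics/s3.png

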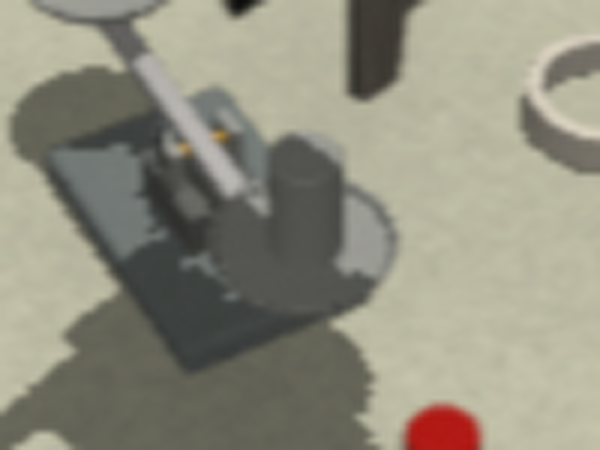

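Weight A stands upright near the middle of the right pan, at crop (305,200). Now to B.

Request:
{"method": "arm_command", "body": {
  "commands": [
    {"linear": [-0.299,-0.0885,0],"turn": 0},
    {"linear": [-0.299,-0.0885,0],"turn": 0},
    {"linear": [-0.299,-0.0885,0],"turn": 0},
    {"linear": [-0.299,-0.0885,0],"turn": 0},
    {"linear": [-0.299,-0.0885,0],"turn": 0},
    {"linear": [-0.299,-0.0885,0],"turn": 0},
    {"linear": [-0.299,-0.0885,0],"turn": 0},
    {"linear": [-0.299,-0.0885,0],"turn": 0}
  ]
}}

```text
t: 6.8
position: [0.4455, -0.2832, 0.2267]
tcp_rot: [-3.141, 0.001, 1.569]
force: [0.1, -0.4, -1.1]
grip_width: 0.763
```

Request:
{"method": "arm_command", "body": {
  "commands": [
    {"linear": [0,0,0.03],"turn": 0},
    {"linear": [0,0,0.07],"turn": 0},
    {"linear": [0,0,0.1],"turn": 0},
    {"linear": [0,0,0.1],"turn": 0}
  ]
}}

```text
t: 7.13
position: [0.4433, -0.2776, 0.1217]
tcp_rot: [-3.133, -0.005, 1.569]
force: [-1.5, -0.3, -0.7]
grip_width: 0.761
```

```bash
python3 look.py side .4475 -.28 .06 s4
```

```text
370 309
crop origin 320 272
7.18 [ 0.4448 -0.2784  0.1246] [ 0.  -0.5 -0.4]
```

View pics/s4.png

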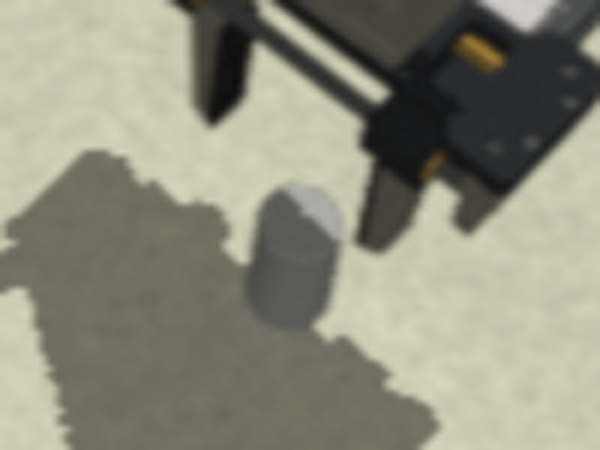

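B, at crop (300,220), sits between the fingers. Descend and grip.

Request:
{"method": "arm_command", "body": {
  "commands": [
    {"linear": [0,0,0.035],"turn": 0},
    {"linear": [0,0,0.065],"turn": 0},
    {"linear": [0,0,0.082],"turn": 0},
    {"linear": [0,0,0.082],"turn": 0}
  ]
}}

```text
t: 7.52
position: [0.4464, -0.279, 0.0441]
tcp_rot: [-3.139, -0.002, 1.571]
force: [-1.0, -0.1, -0.4]
grip_width: 0.762
```

Request:
{"method": "arm_command", "body": {
  "commands": [
    {"linear": [0,0,0],"turn": 0},
    {"linear": [0,0,0],"turn": 0},
    {"linear": [0,0,0],"turn": 0},
    {"linear": [0,0,0],"turn": 0},
    {"linear": [0,0,0],"turn": 0},
    {"linear": [0,0,0],"turn": 0},
    {"linear": [0,0,0],"turn": 0}
  ],
  "jaw": 0.02
}}

```text
t: 8.1
position: [0.4478, -0.2799, 0.0465]
tcp_rot: [3.14, 0.001, 1.57]
force: [-0.9, 1.9, 7.9]
grip_width: 0.38
```

Request:
{"method": "arm_command", "body": {
  "commands": [
    {"linear": [0,0,-0.02],"turn": 0},
    {"linear": [0,0,-0.05],"turn": 0},
    {"linear": [0,0,-0.09],"turn": 0},
    {"linear": [0,0,-0.13],"turn": 0},
    {"linear": [0,0,-0.17],"turn": 0},
    {"linear": [0,0,-0.19],"turn": 0},
    {"linear": [0,0,-0.19],"turn": 0},
    {"linear": [0,0,-0.19],"turn": 0}
  ]
}}

```text
t: 8.77
position: [0.4475, -0.2799, 0.2365]
tcp_rot: [3.14, 0.001, 1.57]
force: [-0.1, 0.0, -2.8]
grip_width: 0.383
```

Request:
{"method": "arm_command", "body": {
  "commands": [
    {"linear": [0.511,0.1465,0],"turn": 0},
    {"linear": [0.511,0.1465,0],"turn": 0},
    {"linear": [0.511,0.1465,0],"turn": 0},
    {"linear": [0.511,0.1465,0],"turn": 0},
    {"linear": [0.511,0.1465,0],"turn": 0},
    {"linear": [0.511,0.1465,0],"turn": 0},
    {"linear": [0.511,0.1465,0],"turn": 0},
    {"linear": [0.511,0.1465,0],"turn": 0}
  ]
}}

```text
t: 9.43
position: [0.5381, 0.0427, 0.2332]
tcp_rot: [-3.138, 0.0, 1.57]
force: [1.8, -1.2, -2.0]
grip_width: 0.383
```

Request:
{"method": "arm_command", "body": {
  "commands": [
    {"linear": [0.188,0.056,0],"turn": 0},
    {"linear": [0.188,0.056,0],"turn": 0},
    {"linear": [0.188,0.056,0],"turn": 0},
    {"linear": [0.188,0.056,0],"turn": 0},
    {"linear": [0.188,0.056,0.0],"turn": 0},
    {"linear": [0.188,0.056,0.03],"turn": 0},
    {"linear": [0.188,0.056,0.06],"turn": 0},
    {"linear": [0.188,0.056,0.06],"turn": 0}
  ]
}}

```text
t: 10.1
position: [0.5906, 0.2275, 0.1673]
tcp_rot: [-3.13, 0.005, 1.571]
force: [-1.8, -0.5, -2.6]
grip_width: 0.383
```

```bash
python3 look.py side .594 .231 .11 s5
```

```text
274 170
crop origin 224 133
10.15 [0.5919 0.2276 0.1703] [-0.1  0.4 -0.7]
```

View pics/s5.png

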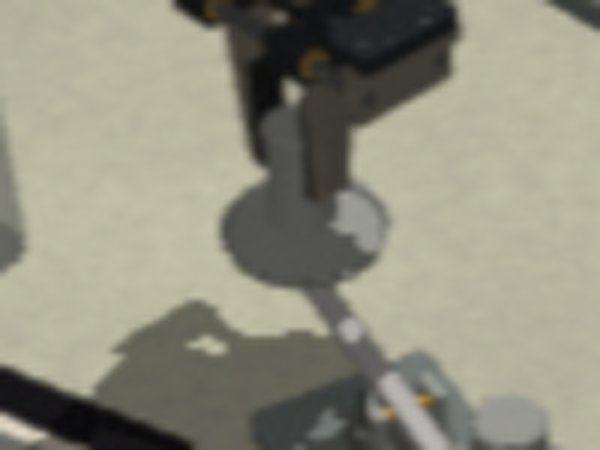

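The weight foot is at crop (290,220), inside the left pan centred at (303,232). Lower and feel.

Request:
{"method": "arm_command", "body": {
  "commands": [
    {"linear": [0.001,0.002,0.006],"turn": 0},
    {"linear": [0.001,0.002,0.011],"turn": 0},
    {"linear": [0.001,0.002,0.015],"turn": 0},
    {"linear": [0.001,0.002,0.016],"turn": 0},
    {"linear": [0.001,0.002,0.016],"turn": 0}
  ]
}}

```text
t: 10.57
position: [0.5976, 0.2294, 0.16]
tcp_rot: [3.141, -0.0, 1.57]
force: [-0.2, -0.9, -1.1]
grip_width: 0.382
```

Request:
{"method": "arm_command", "body": {
  "commands": [
    {"linear": [0,0,0.001],"turn": 0},
    {"linear": [0,0,0.002],"turn": 0},
    {"linear": [0,0,0.002],"turn": 0}
  ]
}}

```text
t: 10.82
position: [0.5975, 0.2296, 0.1578]
tcp_rot: [3.141, -0.0, 1.57]
force: [-0.2, 0.5, -2.5]
grip_width: 0.385
```

Request:
{"method": "arm_command", "body": {
  "commands": [
    {"linear": [0,0,0.002],"turn": 0},
    {"linear": [0,0,0.003],"turn": 0},
    {"linear": [0,0,0.004],"turn": 0},
    {"linear": [0,0,0.004],"turn": 0}
  ]
}}

```text
t: 11.15
position: [0.5973, 0.2296, 0.1533]
tcp_rot: [-3.141, 0.0, 1.57]
force: [0.0, 0.1, -2.7]
grip_width: 0.384
```

Request:
{"method": "arm_command", "body": {
  "commands": [
    {"linear": [0,0,0.001],"turn": 0},
    {"linear": [0,0,0.002],"turn": 0},
    {"linear": [0,0,0.002],"turn": 0}
  ]
}}

```text
t: 11.4
position: [0.5973, 0.2296, 0.1513]
tcp_rot: [-3.141, 0.0, 1.57]
force: [0.3, -0.6, -2.3]
grip_width: 0.385
```

Request:
{"method": "arm_command", "body": {
  "commands": [
    {"linear": [0,0,0.001],"turn": 0},
    {"linear": [0,0,0.002],"turn": 0},
    {"linear": [0,0,0.002],"turn": 0}
  ]
}}

```text
t: 11.65
position: [0.5975, 0.2297, 0.15]
tcp_rot: [3.141, -0.0, 1.57]
force: [-2.6, -1.5, 3.6]
grip_width: 0.38
```

Contact (about 6 N). Release and go up.

Request:
{"method": "arm_command", "body": {
  "commands": [
    {"linear": [0,0,0],"turn": 0},
    {"linear": [0,0,0],"turn": 0},
    {"linear": [0,0,0],"turn": 0},
    {"linear": [0,0,0],"turn": 0},
    {"linear": [0,0,-0.02],"turn": 0},
    {"linear": [0,0,-0.05],"turn": 0},
    {"linear": [0,0,-0.09],"turn": 0},
    {"linear": [0,0,-0.09],"turn": 0}
  ],
  "jaw": 0.07
}}

```text
t: 12.32
position: [0.6008, 0.2309, 0.247]
tcp_rot: [3.132, -0.004, 1.57]
force: [1.4, 0.1, 0.3]
grip_width: 0.762
```

Request:
{"method": "arm_command", "body": {
  "commands": [
    {"linear": [-0.1,-0.15,0],"turn": 0},
    {"linear": [-0.1,-0.15,0],"turn": 0},
    {"linear": [-0.1,-0.15,0],"turn": 0},
    {"linear": [-0.1,-0.15,0],"turn": 0},
    {"linear": [-0.1,-0.15,0],"turn": 0},
    {"linear": [-0.1,-0.15,0],"turn": 0},
    {"linear": [-0.1,-0.15,0],"turn": 0},
    {"linear": [-0.1,-0.15,0],"turn": 0}
  ]
}}

```text
t: 12.98
position: [0.4491, 0.1304, 0.2401]
tcp_rot: [3.14, -0.001, 1.57]
force: [-0.2, -0.5, -0.5]
grip_width: 0.763
```

Request:
{"method": "arm_command", "body": {
  "commands": [
    {"linear": [0,0,0],"turn": 0},
    {"linear": [0,0,0],"turn": 0},
    {"linear": [0,0,0],"turn": 0},
    {"linear": [0,0,0],"turn": 0},
    {"linear": [0,0,0],"turn": 0},
    {"linear": [0,0,0],"turn": 0},
    {"linear": [0,0,0],"turn": 0},
    {"linear": [0,0,0],"turn": 0}
  ]
}}

```text
t: 13.65
position: [0.4474, 0.1297, 0.2396]
tcp_rot: [3.142, -0.0, 1.57]
force: [1.0, 0.9, -0.5]
grip_width: 0.762
```

```bash
cat > bal.py <<'E'
import sys
from h import *
name=sys.argv[1]
for n in("side","top"):
    a,d=snapshot(n); np.savez(f"{name}_{n}.npz",a=a,d=d); W=cloud(n,d)
    for k,c in dict(L=(.595,.231),R=(.536,.019)).items():
        r=np.hypot(W[...,0]-c[0],W[...,1]-c[1])
        m=(r<.04)&(W[...,2]>.08)&(W[...,2]<.12); t=(r<.03)&(W[...,2]>.14)&(W[...,2]<.185)
        z=W[...,2]
        zt=z[t]; top=zt[zt>np.percentile(zt,95)-.012] if t.any() else zt
        print(n,k,'floor',round(float(np.median(z[m])),4),m.sum(),'wtop',round(float(np.median(top)),4) if t.any() else None,t.sum())
    if n=="side":
        c=cv2.resize(a[120:260,230:370],None,fx=4,fy=4,interpolation=cv2.INTER_CUBIC); cv2.imwrite(f"pics/{name}.png",c[:,:,::-1])
s=read_state(); print(s["t"],np.round(s["position"],4))
E
python3 bal.py b1
```

```text
side L floor 0.1067 205 wtop 0.1431 1
side R floor 0.0931 366 wtop 0.152 128
top L floor 0.1047 341 wtop 0.1637 110
top R floor 0.0912 355 wtop 0.1503 99
13.75 [0.4474 0.1297 0.2396]
```

View pics/b1.png

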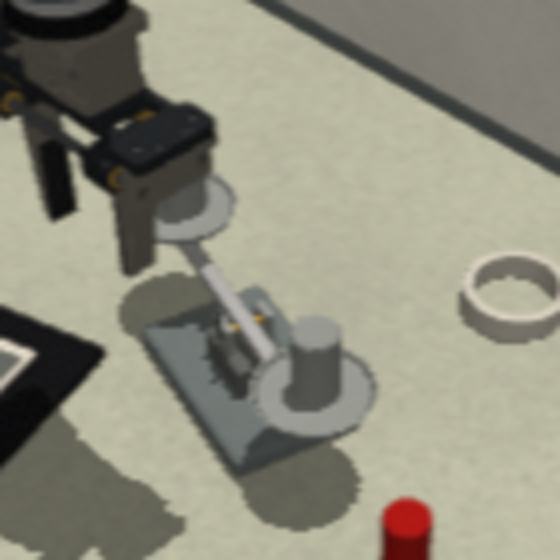

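The right pan floor is at 0.091 and the left at 0.105, with both weights standing. The beam is at its right stop, so A on the right pan is the heavier. The forces while holding each weight, about 6 N against 2.7 N, agree. I'll fetch A.

Request:
{"method": "arm_command", "body": {
  "commands": [
    {"linear": [-0.1105,0.0885,0],"turn": 0},
    {"linear": [-0.1105,0.0885,0],"turn": 0},
    {"linear": [-0.1105,0.0885,0],"turn": 0},
    {"linear": [-0.1105,0.0885,0],"turn": 0},
    {"linear": [-0.1105,0.0885,0],"turn": 0},
    {"linear": [-0.1105,0.0885,0.03],"turn": 0},
    {"linear": [-0.1105,0.0885,0.05],"turn": 0},
    {"linear": [-0.1105,0.0885,0.05],"turn": 0}
  ]
}}

```text
t: 14.42
position: [0.5326, 0.0197, 0.1861]
tcp_rot: [-3.135, -0.0, 1.57]
force: [-1.1, 0.1, -0.8]
grip_width: 0.762
```

```bash
python3 bal.py b2
```

```text
side L floor 0.1068 225 wtop 0.1651 72
side R floor 0.0933 362 wtop 0.152 122
top L floor 0.1048 339 wtop 0.1647 112
top R floor 0.0902 121 wtop None 0
14.5167 [0.5349 0.0198 0.1895]
```

View pics/b2.png

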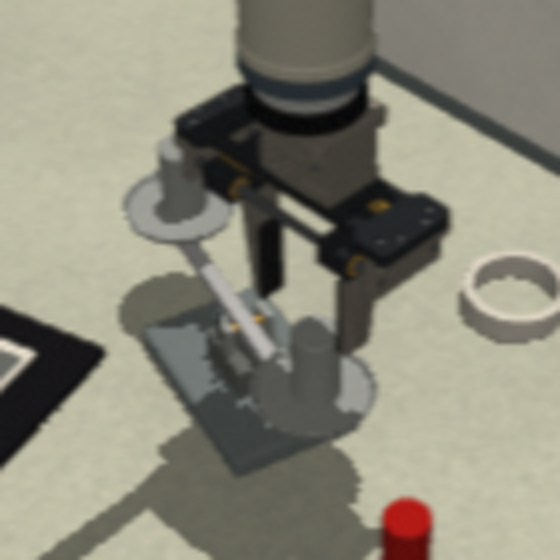

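The readings have not changed, so the beam is still. A at crop (315,350) lies between the fingers and B stands on the left pan at (180,185). Descend and grip.

Request:
{"method": "arm_command", "body": {
  "commands": [
    {"linear": [0,0,0.02],"turn": 0},
    {"linear": [0,0,0.04],"turn": 0},
    {"linear": [0,0,0.051],"turn": 0},
    {"linear": [0,0,0.051],"turn": 0},
    {"linear": [0,0,0.051],"turn": 0}
  ]
}}

```text
t: 14.93
position: [0.536, 0.0195, 0.1393]
tcp_rot: [3.142, -0.0, 1.57]
force: [-0.5, -0.6, -1.3]
grip_width: 0.756
```

Request:
{"method": "arm_command", "body": {
  "commands": [
    {"linear": [0,0,0],"turn": 0},
    {"linear": [0,0,0],"turn": 0},
    {"linear": [0,0,0],"turn": 0},
    {"linear": [0,0,0],"turn": 0},
    {"linear": [0,0,0],"turn": 0},
    {"linear": [0,0,0],"turn": 0},
    {"linear": [0,0,0],"turn": 0}
  ],
  "jaw": 0.02
}}

```text
t: 15.52
position: [0.536, 0.0193, 0.1389]
tcp_rot: [3.141, -0.0, 1.57]
force: [-0.1, 0.9, 3.3]
grip_width: 0.389
```

Request:
{"method": "arm_command", "body": {
  "commands": [
    {"linear": [0,0,-0.001],"turn": 0},
    {"linear": [0,0,-0.003],"turn": 0},
    {"linear": [0,0,-0.005],"turn": 0},
    {"linear": [0,0,-0.007],"turn": 0},
    {"linear": [0,0,-0.009],"turn": 0},
    {"linear": [0,0,-0.011],"turn": 0},
    {"linear": [0,0,-0.013],"turn": 0},
    {"linear": [0,0,-0.015],"turn": 0}
  ]
}}

```text
t: 16.18
position: [0.5355, 0.0192, 0.1536]
tcp_rot: [-3.141, -0.0, 1.57]
force: [1.2, 0.4, -5.7]
grip_width: 0.385
```

Request:
{"method": "arm_command", "body": {
  "commands": [
    {"linear": [0,0,-0.002],"turn": 0},
    {"linear": [0,0,-0.005],"turn": 0},
    {"linear": [0,0,-0.01],"turn": 0},
    {"linear": [0,0,-0.025],"turn": 0},
    {"linear": [0,0,-0.05],"turn": 0},
    {"linear": [0,0,-0.06],"turn": 0},
    {"linear": [0,0,-0.06],"turn": 0}
  ]
}}

```text
t: 16.77
position: [0.5376, 0.0192, 0.2163]
tcp_rot: [3.136, -0.0, 1.57]
force: [-0.1, -0.1, -5.2]
grip_width: 0.381
```

```bash
python3 bal.py b3
```

```text
side L floor 0.0938 270 wtop 0.152 97
side R floor 0.1059 448 wtop 0.1784 47
top L floor 0.0919 345 wtop 0.1509 100
top R floor 0.1043 130 wtop None 0
16.8667 [0.5357 0.0192 0.2134]
```

View pics/b3.png

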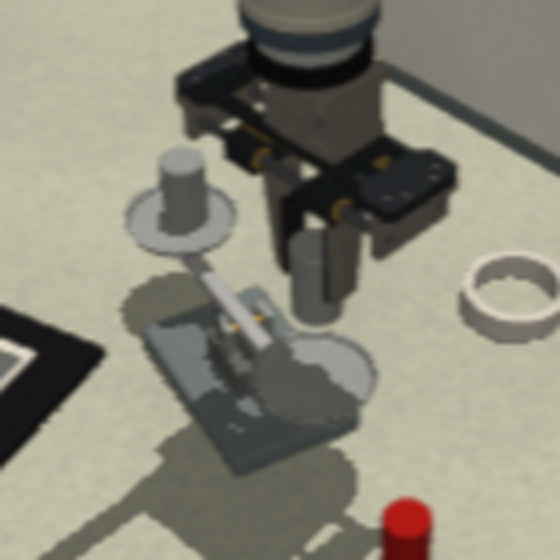

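A is held and the left pan came down gently with B still upright at (182,190). Next I'll go above the socket plate, 8 mm short of the hole's estimated place.

Request:
{"method": "arm_command", "body": {
  "commands": [
    {"linear": [-0.255,0.105,0],"turn": 0},
    {"linear": [-0.255,0.105,0],"turn": 0},
    {"linear": [-0.255,0.105,0],"turn": 0},
    {"linear": [-0.255,0.105,0],"turn": 0},
    {"linear": [-0.255,0.105,0],"turn": 0},
    {"linear": [-0.255,0.105,0],"turn": 0},
    {"linear": [-0.255,0.105,0],"turn": 0},
    {"linear": [-0.255,0.105,0],"turn": 0}
  ]
}}

```text
t: 17.53
position: [0.6414, -0.241, 0.2112]
tcp_rot: [-3.141, 0.002, 1.567]
force: [0.1, -0.4, -5.6]
grip_width: 0.384
```

Request:
{"method": "arm_command", "body": {
  "commands": [
    {"linear": [0,0,0.02],"turn": 0},
    {"linear": [0,0,0.05],"turn": 0},
    {"linear": [0,0,0.09],"turn": 0},
    {"linear": [0,0,0.11],"turn": 0},
    {"linear": [0,0,0.118],"turn": 0},
    {"linear": [0,0,0.118],"turn": 0},
    {"linear": [0,0,0.118],"turn": 0}
  ]
}}

```text
t: 18.12
position: [0.6407, -0.2357, 0.0955]
tcp_rot: [-3.141, -0.0, 1.57]
force: [0.2, -0.4, -6.3]
grip_width: 0.384
```

```bash
python3 look.py side .6495 -.236 .028 s6; python3 look.py top .6495 -.236 .028 t6
```

```text
402 259
crop origin 352 222
18.17 [ 0.6416 -0.236   0.0968] [ 0.2 -0.2 -5.2]
396 176
crop origin 346 139
18.22 [ 0.6419 -0.2362  0.0974] [ 0.4 -0.4 -5.6]
```

View pics/s6.png

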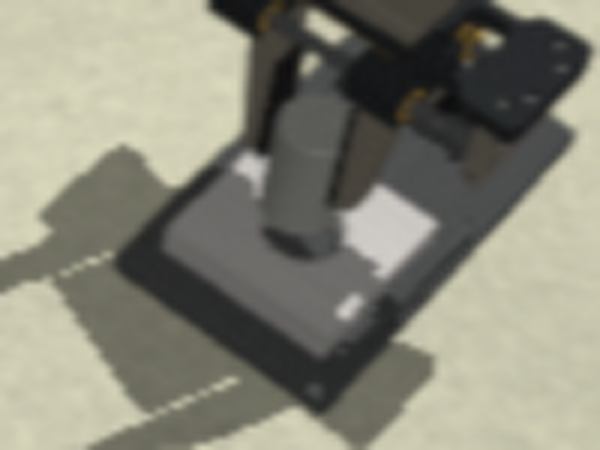

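View pics/t6.png

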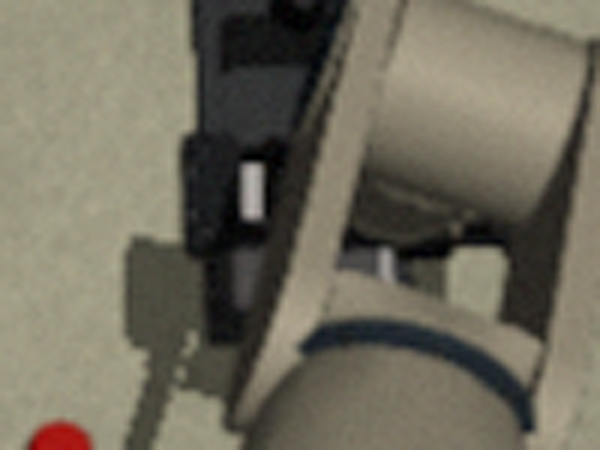

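In the side crop the weight hangs about 20 mm above the plate. Part of the hole shows just to the right of the foot, at (320,240). I'll lower and feel for the plate.

Request:
{"method": "arm_command", "body": {
  "commands": [
    {"linear": [0,0,0.006],"turn": 0},
    {"linear": [0,0,0.012],"turn": 0},
    {"linear": [0,0,0.017],"turn": 0},
    {"linear": [0,0,0.018],"turn": 0},
    {"linear": [0,0,0.018],"turn": 0}
  ]
}}

```text
t: 18.63
position: [0.6401, -0.2357, 0.0769]
tcp_rot: [-3.14, -0.0, 1.57]
force: [0.9, 0.2, -5.6]
grip_width: 0.386
```

Request:
{"method": "arm_command", "body": {
  "commands": [
    {"linear": [0,0,0.001],"turn": 0},
    {"linear": [0,0,0.002],"turn": 0},
    {"linear": [0,0,0.003],"turn": 0},
    {"linear": [0,0,0.003],"turn": 0}
  ]
}}

```text
t: 18.97
position: [0.6412, -0.2361, 0.0755]
tcp_rot: [3.141, 0.0, 1.57]
force: [-1.6, 1.2, 3.5]
grip_width: 0.383
```

Plate felt at TCP z 0.0755, with about 9 N. Slide towards +x.

Request:
{"method": "arm_command", "body": {
  "commands": [
    {"linear": [0,0.001,0],"turn": 0},
    {"linear": [0,0.002,0],"turn": 0},
    {"linear": [0,0.003,0],"turn": 0},
    {"linear": [0,0.003,0],"turn": 0}
  ]
}}

```text
t: 19.3
position: [0.643, -0.236, 0.075]
tcp_rot: [-3.14, 0.0, 1.57]
force: [-3.7, 1.5, 5.1]
grip_width: 0.383
```

Request:
{"method": "arm_command", "body": {
  "commands": [
    {"linear": [0,0.001,0],"turn": 0},
    {"linear": [0,0.002,0],"turn": 0},
    {"linear": [0,0.002,0],"turn": 0}
  ]
}}

```text
t: 19.55
position: [0.6449, -0.236, 0.0748]
tcp_rot: [-3.14, 0.0, 1.57]
force: [-5.2, 1.6, 4.0]
grip_width: 0.385
```

Request:
{"method": "arm_command", "body": {
  "commands": [
    {"linear": [0,0.001,0],"turn": 0},
    {"linear": [0,0.0015,0],"turn": 0},
    {"linear": [0,0.0015,0],"turn": 0}
  ]
}}

```text
t: 19.8
position: [0.6473, -0.2359, 0.0741]
tcp_rot: [3.141, -0.0, 1.57]
force: [-0.6, -0.4, -6.3]
grip_width: 0.385
```

Request:
{"method": "arm_command", "body": {
  "commands": [
    {"linear": [0,0.001,0],"turn": 0},
    {"linear": [0,0.0015,0],"turn": 0},
    {"linear": [0,0.0015,0],"turn": 0}
  ]
}}

```text
t: 20.05
position: [0.6488, -0.2358, 0.0742]
tcp_rot: [3.142, -0.0, 1.57]
force: [-0.7, -0.3, -6.3]
grip_width: 0.381
```

The vertical force dropped out, so the foot is over the hole. Lowering gently.

Request:
{"method": "arm_command", "body": {
  "commands": [
    {"linear": [0,0,0.001],"turn": 0},
    {"linear": [0,0,0.002],"turn": 0},
    {"linear": [0,0,0.003],"turn": 0},
    {"linear": [0,0,0.003],"turn": 0}
  ]
}}

```text
t: 20.38
position: [0.6484, -0.2358, 0.0712]
tcp_rot: [-3.141, -0.0, 1.57]
force: [0.5, 0.3, -6.8]
grip_width: 0.383
```

Request:
{"method": "arm_command", "body": {
  "commands": [
    {"linear": [0,0,0.002],"turn": 0},
    {"linear": [0,0,0.004],"turn": 0},
    {"linear": [0,0,0.005],"turn": 0},
    {"linear": [0,0,0.005],"turn": 0}
  ]
}}

```text
t: 20.72
position: [0.6484, -0.2359, 0.0662]
tcp_rot: [-3.141, -0.0, 1.57]
force: [-0.1, -0.0, -5.2]
grip_width: 0.387
```

Request:
{"method": "arm_command", "body": {
  "commands": [
    {"linear": [0,0,0.002],"turn": 0},
    {"linear": [0,0,0.004],"turn": 0},
    {"linear": [0,0,0.004],"turn": 0}
  ]
}}

```text
t: 20.97
position: [0.6484, -0.2358, 0.0621]
tcp_rot: [-3.141, -0.0, 1.57]
force: [-0.1, -0.2, -5.7]
grip_width: 0.383
```

Sliding in freely. Home should be at about 0.0595.

Request:
{"method": "arm_command", "body": {
  "commands": [
    {"linear": [0,0,0.001],"turn": 0},
    {"linear": [0,0,0.002],"turn": 0},
    {"linear": [0,0,0.002],"turn": 0}
  ]
}}

```text
t: 21.22
position: [0.6485, -0.2359, 0.0604]
tcp_rot: [-3.141, -0.0, 1.57]
force: [-0.7, 0.6, -6.6]
grip_width: 0.382
```

Request:
{"method": "arm_command", "body": {
  "commands": [
    {"linear": [0,0,0.001],"turn": 0},
    {"linear": [0,0,0.0015],"turn": 0},
    {"linear": [0,0,0.0015],"turn": 0}
  ]
}}

```text
t: 21.47
position: [0.6488, -0.236, 0.06]
tcp_rot: [3.141, 0.0, 1.57]
force: [-3.8, 1.1, 3.3]
grip_width: 0.38
```

Bottomed at 0.060, which is 15.5 mm below the plate contact. Release, rise and look.

Request:
{"method": "arm_command", "body": {
  "commands": [
    {"linear": [0,0,0],"turn": 0},
    {"linear": [0,0,0],"turn": 0},
    {"linear": [0,0,0],"turn": 0},
    {"linear": [0,0,0],"turn": 0},
    {"linear": [0,0,-0.02],"turn": 0},
    {"linear": [0,0,-0.05],"turn": 0},
    {"linear": [0,0,-0.09],"turn": 0},
    {"linear": [0,0,-0.13],"turn": 0}
  ],
  "jaw": 0.07
}}

```text
t: 22.13
position: [0.648, -0.2357, 0.1896]
tcp_rot: [-3.14, -0.001, 1.57]
force: [0.9, -1.0, 0.4]
grip_width: 0.762
```

Request:
{"method": "arm_command", "body": {
  "commands": [
    {"linear": [0,0,-0.05],"turn": 0},
    {"linear": [0,-0.04,-0.06],"turn": 0},
    {"linear": [0,-0.2,-0.06],"turn": 0},
    {"linear": [0,-0.2,-0.06],"turn": 0},
    {"linear": [0,-0.2,-0.06],"turn": 0},
    {"linear": [0,-0.2,-0.06],"turn": 0},
    {"linear": [0,-0.2,-0.06],"turn": 0},
    {"linear": [0,-0.2,-0.06],"turn": 0}
  ]
}}

```text
t: 22.8
position: [0.4474, -0.2359, 0.2497]
tcp_rot: [3.141, 0.001, 1.569]
force: [1.5, -0.4, -0.3]
grip_width: 0.761
```

```bash
python3 look.py side .6495 -.236 .06 s7; python3 look.py top .6495 -.236 .06 t7; python3 bal.py b7; python3 - <<'E'
from h import *
for n,f in(("side","s7"),("top","t7")):
    d=np.load(f+".npz")["d"]; W=cloud(n,d); r=np.hypot(W[...,0]-.6495,W[...,1]+.236); z=W[...,2]
    m=(r<.03)&(z>.055)&(z<.1); print(n,'top z',np.median(z[m]),m.sum(), np.nanmean(W[m],0).round(4),'plate',np.median(z[(r>.03)&(r<.043)&(z<.05)]))
E
```

```text
404 252
crop origin 354 215
22.85 [ 0.4489 -0.2362  0.2498] [ 0.2 -0.3 -0.7]
398 174
crop origin 348 137
22.9 [ 0.4497 -0.2362  0.2497] [-0.   0.2 -0. ]
side L floor 0.0937 277 wtop 0.152 98
side R floor 0.1061 446 wtop None 0
top L floor 0.0911 345 wtop 0.1505 101
top R floor 0.1045 467 wtop None 0
23.0 [ 0.4499 -0.236   0.2492]
side top z 0.07148920030440575 117 [ 0.642  -0.2391  0.0687] plate 0.028758201333367484
top top z 0.07212736532094577 96 [ 0.6482 -0.237   0.0714] plate 0.027881001600666977
```

View pics/s7.png

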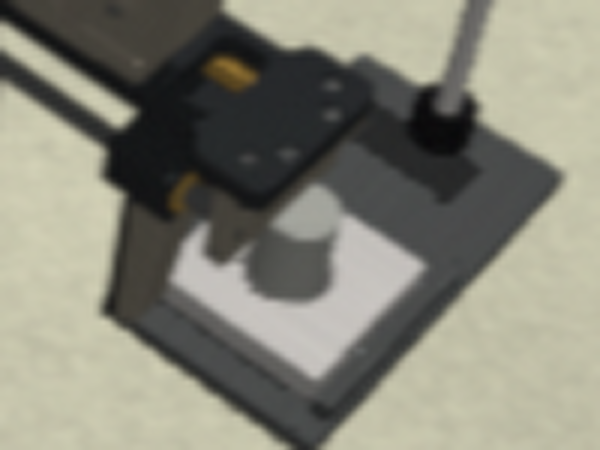

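View pics/b7.png

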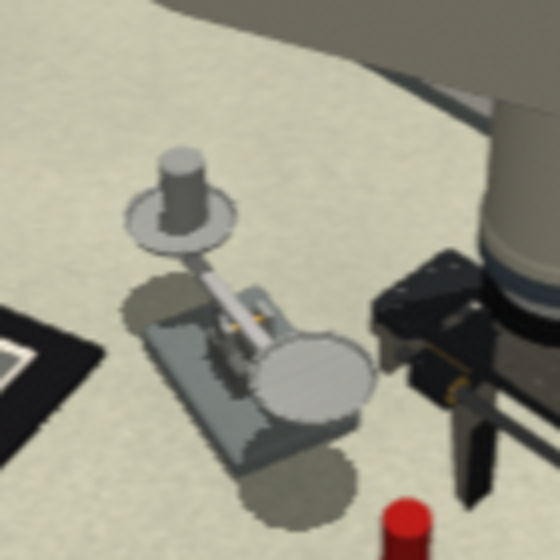

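The seated weight's top is at 0.0715 to 0.072 m, and fully home is 0.072 m. It stands upright at crop (295,245). B stands on the left pan at crop (182,190) and the gripper is well clear. Handing in.

```bash
python3 -c "
from cell import *
print(job_done())"
```

```text
the job is handed in; nothing more can be done
None
```

The heavier weight is seated upright and fully home in the socket, and the lighter one is still standing on its left pan. I handed the job in at about 23 s.

- **Weighing:** I stood A (the grey weight nearer the balance) on the right pan and B on the left, then let go. The beam tipped to the right stop and stayed there over two readings: right floor at 0.091 m, left at 0.105 m. A is therefore the heavier. The wrist force while holding each one agreed, at about 6 N against 2.7 N.
- **Seating:** I lifted A off slowly and felt the plate with its foot at about 9 N. I then slid it along +x until the force dropped out, and lowered it until it bottomed 15.5 mm below plate contact.
- **Last checks:** A's top is at 0.0715 m (side camera) and 0.0721 m (top camera), where 0.072 m is fully home. The gripper was clear and touching nothing.
- **Disagreements:** The two cameras differed by a few mm sideways, which was within the tolerance needed and settled by feel. I did not touch the red look-alike or the other things on the table, but I made no separate check of where they ended up.

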